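# Pack a sample tube for chilled transport

### The arm

A 6-joint arm with a two-finger parallel gripper is mounted at the origin on a cart in front of the work surface, level with it; the furniture and walls round the work are solid. World frame = base frame: x ahead of the robot, y to its left, z up, the work surface at z = 0. Lengths are in m, angles in rad, forces in N, time in s.
With the tool pointing down it reaches from about 0.35 to 0.775 m from the base axis. Payload 5.5 kg.
Tool frame: the origin (TCP) lies at the very end of the fingers, on their centre line; the grasp point (between the pads) lies 19 mm behind it; z points along the fingers, y is the line along which they close (so a half turn about z gives the same grasp; the last joint's range is limited). The gripper opens to 85 mm and grips with 20 to 120 N. Pads are 22 mm wide; open, the fingers measure 114 mm over their backs; the gripper's body (76 mm by 85 mm) begins 54 mm behind the grasp point. The pads swing forward as they close: fully open they stand 13 mm farther back than shut.
Start: joints at [1.034, 0.313, 0.046, 1.304, 0, 1.431], TCP at [0.222, 0.53, 0.231] pointing down, gripper open.
Joint ranges: [-2.76, 2.76], [-0.86, 1.69], [-1.03, 1.26], [-2.2, 2.34], [-1.47, 1.5], [-3.14, 3.14]. Speed limits (rad/s): [2.57, 2.57, 3.14, 3.14, 3.14, 3.14].

### API

Orientations are given as a unit quaternion [w, x, y, z].
In Python, from workcell import get_state, read_camera, calibration, hand_in gives the robot as it stands.
- The arm moves only by the tool drive_tool, never from a script. Its argument "deltas" is a list that holds one entry, the list of rows, each a list of 7 numbers: the closure in counts, from 0 (fully open) to 255 (shut), then the shift along the tool's x, y, z in m, then the turn, a rotation vector about the tool's x, y, z in degrees. A call has 1 to 12 rows; each row is the pose to reach, as a shift and turn from the pose commanded when the call began, along the tool's axes at that moment; what a row does not reach only later rows make up. A row lasts 1/8 s, in which the tool goes at most 62.5 mm and 10.7 degrees, less where a joint would pass 70% of its speed; a pose out of reach is approached as far as the arm can. A call with a gripper value outside its range is refused whole. The fingers move at their own pace and stop on an object; "newtons" is the grip in N (left out, the last holds). Time passes only in rows, so rows that repeat a pose let the fingers close. It gives the time, the measured TCP pose, the force, the opening and the grip force at its end, in the units of the state.
- get_state(): the state, without advancing time (a new reading comes with each control period).
- read_camera(name): name is "side" or "top"; returns (picture, depth): 420x560x3 uint8, red, green, blue; 420x560 float32, m along the optical axis (not along the pixel's ray), 0 where there is no reading.
- calibration(name): a dict with "mtx" (3x3 intrinsics, pixels), "world_from_camera" (4x4, takes a point from camera to world coordinates). Camera axes: x right, y up, looking along -z (the intrinsics and any distortion apply to the point x, -y, -z); pixel columns grow to the right and rows downward; lengths in m; the calibration is good to about 2 mm. A picture is of the moment at which its call begins. calibration takes no time and is no camera call.
- hand_in(): hands the job in; it is judged then, once.
The state is a dict: "clock": time; "joint_pos": joint angles; "qvel": joint speeds; "tau": joint torques, N m; "tcp_pos": TCP position; "orientation": TCP orientation; "wrist_force": force on the tool from outside, world axes, zero at the start; "ft_torque": the same for the moment, N m; "finger_gap": finger opening in m; "grip_force": force on a finger pad.
Only numpy, scipy, OpenCV 4.12 (cv2) and the standard library are available. Lean on these libraries where they do the work, as an engineer would, in place of code of your own. Each camera call takes 0.05 s, during which the arm holds its last target. There are 200 camera calls.

### The job

Pack the sample tube, the only one in the front rack, for chilled transport. First stand the empty canister in the round well of the open case, then lower the tube into the canister's bore, then set the domed cap fully down over the canister's neck; the ice brick goes upright into the long slot beside it, at any point before the lid goes down. When all of it is in, swing the case's lid down until it is fully shut, and keep the sample tube upright all the time.

Things in the scene. Friction and masses are not known exactly. Their poses are not given: they have to be found in the camera images.
- canister: Empty off-white round canister, open at the top; origin at the centre of its underside, z up. 62 mm high; body 54 mm across up to 46 mm height, foot tapered to 42; above it a neck 47 mm across, 46 to 62 mm high (grip here). Dark-lined bore 24 mm across, its floor 5 mm above the underside, opening as a cone from 24 mm at 50 mm height to 38 mm at the rim. 0.1 kg.
- sample_tube: Capped sample tube, alone and upright in a fixed green bar rack in front (rack top 55 mm above the bench); origin at the centre of its underside, z along it to the cap. Tube 18 mm across, screw cap 20 mm across from 62 to 76 mm above the underside (grip here). 0.02 kg. In the canister its cap stands out 19 mm above the canister's rim.
- canister_cap: Dark grey domed cap, mouth down on the bench; origin at the centre of its underside, z up. Skirt 59 mm across up to 17 mm height, hollow 53 mm across, 14 deep; on it a dome 42 mm across from 17 to 41 mm height (grip here), hollow 36 mm. It drops loosely over the canister's neck onto the rim, its underside then 48 mm above the canister's; the canister cannot be lifted by it. 35 g.
- ice_brick: Pale grey-blue hard plastic freezer block standing on its long edge on the bench; 90 mm long (its x axis), 24 mm thick (its y axis), 72 mm high; origin at the centre of its underside. Either end may go first. 0.16 kg. Brick, cap and canister stand in a row along the bench's near edge, which runs from far left to near right; there is most room for fingers that close across that row.
- case_well (a point): Centre of the floor of the round well in the dark insert of the case; 63 mm across, 40 deep, floor 6 mm above the bench. Axes are the case's: x from its front to its hinge side, z up. The case is a light grey box fixed to the bench, 124 mm (x) by 150 mm (y), its middle 30 mm from here along -y; its rim is 54 mm above the bench.
- case_slot (a point): Centre of the floor of the long slot in the insert, beside the well (70 mm from it along the case's -y); 100 mm along the case's x, 34 mm across, 40 mm deep, floor 6 mm above the bench. Axes as at case_well. (Round about: a microscope behind on the left, its eyepieces 0.36 m up, and a tall safety cabinet on the left between the robot's start and the bench.)
- case_lid (a joint): Angle of the case's lid in rad: 0 shut, 1.48 to 1.65 (about upright) at the start, stop at 1.70. The lid is a light hollow shell, 124 by 150 mm and 48 mm deep, hinged along the rear rim of the case. Its hinge is stiff (0.14 N m): it stays where it is left and takes about 1 to 2 N at the bar to move.
- case_hinge (a point): Middle of the lid's hinge line, on the rear rim of the case, 54 mm above the bench. Its axes are the case's (they do not turn with the lid); the hinge line runs along y, and the shut lid extends from here along -x.
- case_lid_bar (a point): Middle of the lid's carrying bar: dark, round, 11 mm thick, parallel to the hinge line, 55 mm clear between its posts, 40 mm off the lid's front wall. It is 164 mm from the hinge line along the lid and 20 mm to the outer side of the lid's rim plane: topmost (0.22 m up) with the lid up; in front of the case, 74 mm up, with it shut. It can turn between gripper pads.
There are look-alikes about, which are no part of the job. What is shaped like the canister_cap but yellow is not meant. What is shaped like the canister but purple is not meant.

How it is judged:
On the way, in this order (a step that is already met when the one before it is completed fails the run):
1. the canister stands in the round well (horizontal distance between canister and case_well below 0.009 m and z of canister in the frame of case_well below 0.006 m and angle between canister's own z axis and vertical below 0.12 rad), for 0.2 s.
2. the tube stands in the canister (all of step 1 and horizontal distance between sample_tube and canister below 0.008 m and z of sample_tube in the frame of canister below 0.011 m and angle between sample_tube's own z axis and vertical below 0.2 rad), for 0.2 s.
3. the cap sits fully down on the canister (all of step 2 and horizontal distance between canister_cap and canister below 0.007 m and z of canister_cap in the frame of canister between 0.04 and 0.052 m and angle between the z axis of canister_cap and the z axis of canister, either way round below 0.12 rad), for 0.2 s.
4. the lid is shut over the tube, canister, cap and brick (all of step 3 and horizontal distance between ice_brick and case_slot below 0.01 m and z of ice_brick in the frame of case_slot below 0.006 m and angle between the x axis of ice_brick and the x axis of case_slot, either way round below 0.2 rad and value of joint case_lid below 0.05 rad), for 0.2 s.
At the end, for the whole second after the job is handed in: Canister on the well floor within 9 mm of its centre; tube on the floor of its bore; cap down over the neck, underside at most 52 mm above the canister's, within 7 mm; all three upright; ice brick on the slot floor, within 10 mm and 0.2 rad; lid within 0.05 rad of shut; all at rest (all of step 4 and linear speed of each of canister, sample_tube, canister_cap, ice_brick below 0.02 m/s); the robot touches nothing.
It fails at once if the sample tube is tipped more than 40 degrees (angle between sample_tube's own z axis and vertical above 0.7 rad).
It also fails if it takes over 141 s, if anything falls off the work surface, if the arm or the gripper's body presses on something with over 40 N, if the wrist force passes 120 N, or if a joint passes its speed limit or range.

## Working session

There is one attempt and no reset: what is moved stays moved. The work goes in short steps, Python scripts to look and compute and a tool call to move; the robot and the scene stay as the last step left them, time stands still between calls to the robot, and variables do not carry over. Pictures are saved under pics/ and viewed, at most 14 in all, crops included, and the job is handed in when it is done.

Besides the shell and the picture viewer there is one more tool, called as name([rows], argument=value, ...), one row to a line, values as JSON. drive_tool: Moves the arm, as the interface text tells. Its arguments: {"type":"object","properties":{"deltas":{"type":"array","items":{"type":"array","items":{"type":"array","items":{"type":"number"}}}},"newtons":{"type":"number"}},"required":["deltas"]}

```bash
ls; mkdir -p pics; python3 - <<'E'
from workcell import *
import cv2,numpy as np
print(get_state())
for n in("side","top"):
    p,d=read_camera(n);c=calibration(n);print(n,c)
    cv2.imwrite(f"pics/{n}0.png",p[:,:,::-1]);np.savez(f"pics/{n}0.npz",p=p,d=d)
E
```

```text
pics
{'clock': 0.0, 'joint_pos': array([ 1.03439291e+00,  3.13983696e-01,  4.49664954e-02,  1.30358123e+00,
       -3.85327819e-06,  1.43116968e+00]), 'qvel': array([ 1.21110219e-03,  6.71861729e-05, -1.14798068e-03, -7.10381743e-04,
       -4.76752765e-04, -1.51791973e-03]), 'tau': array([-6.21747654e-05, -4.80629718e+01,  2.98528361e+01,  1.92857272e-02,
        3.57051681e-05, -5.32171001e-06]), 'tcp_pos': array([0.2219687 , 0.52987707, 0.23041326]), 'orientation': array([-2.96985473e-04,  1.97089503e-01,  9.80385086e-01, -8.50706491e-04]), 'wrist_force': array([ 0.43674559, -0.87850517,  0.0815581 ]), 'ft_torque': array([-0.00115522,  0.02661159, -0.05853725]), 'grip_force': 0.0, 'finger_gap': 0.0850601738825349}
side {'mtx': array([[402.11050882,   0.        , 278.20855409],
       [  0.        , 402.11050882, 207.1747608 ],
       [  0.        ,   0.        ,   1.        ]]), 'world_from_camera': array([[ 0.92785818,  0.12093697, -0.35277959,  0.16431152],
       [-0.37185887,  0.37177617, -0.85059007, -0.97858556],
       [ 0.02828725,  0.92041117,  0.38992705,  0.41522754],
       [ 0.        ,  0.        ,  0.        ,  1.        ]])}
top {'mtx': array([[392.76594125,   0.        , 280.18702   ],
       [  0.        , 392.76594125, 210.16937458],
       [  0.        ,   0.        ,   1.        ]]), 'world_from_camera': array([[ 0.01125614,  0.99832017, -0.05683426,  0.42347501],
       [-0.99986186,  0.01193224,  0.01157067, -0.22521989],
       [ 0.01222939,  0.05669617,  0.99831658,  0.92881551],
       [ 0.        ,  0.        ,  0.        ,  1.        ]])}
```

View pics/side0.png

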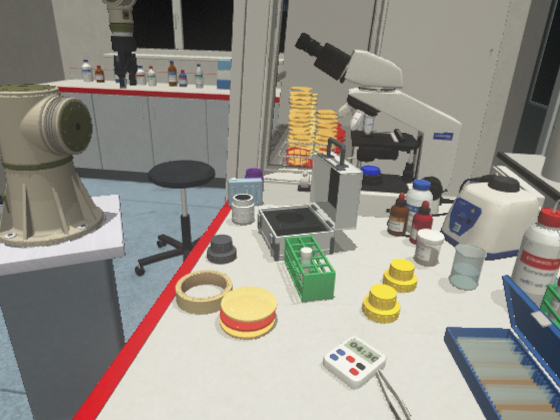

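View pics/top0.png

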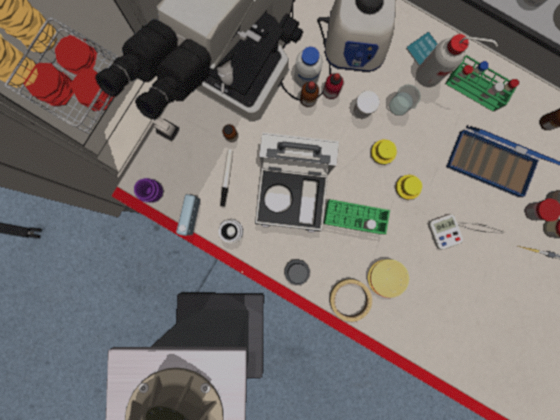

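The side view shows the canister at (243,208), cap (222,250), brick (246,190), case (295,230) and tube (306,257). In the top view they are: brick (187,215), canister (230,231), cap (297,271), well (278,200), slot (308,203), tube (371,225), bar (303,147). Next I'll measure with depth.

```bash
cat > h.py <<'E'
from workcell import *
import cv2,numpy as np
np.set_printoptions(precision=4,suppress=True)
def load(n,k): 
    f=np.load(f"pics/{n}{k}.npz");return f["p"],f["d"]
def grab(n,k):
    p,d=read_camera(n);np.savez(f"pics/{n}{k}.npz",p=p,d=d);cv2.imwrite(f"pics/{n}{k}.png",p[:,:,::-1]);return p,d
def cloud(n,d):
    c=calibration(n);K,T=c["mtx"],c["world_from_camera"]
    v,u=np.mgrid[:d.shape[0],:d.shape[1]]
    P=np.stack([(u-K[0,2])/K[0,0]*d,-(v-K[1,2])/K[1,1]*d,-d],-1)
    return P@T[:3,:3].T+T[:3,3]
def ray(n,u,v,z):
    c=calibration(n);K,T=c["mtx"],c["world_from_camera"]
    r=T[:3,:3]@np.array([(u-K[0,2])/K[0,0],-(v-K[1,2])/K[1,1],-1]);o=T[:3,3]
    return o+r*(z-o[2])/r[2]
def pix(n,P):
    c=calibration(n);K,T=c["mtx"],c["world_from_camera"]
    q=(np.asarray(P)-T[:3,3])@T[:3,:3]
    return np.array([K[0,2]-q[0]/q[2]*K[0,0],K[1,2]+q[1]/q[2]*K[1,1]])
def rect(W): return cv2.minAreaRect(W[:,:2].astype(np.float32)*1000)
def down(yaw): return None
E
python3 - <<'E'
from h import *
p,d=load("top",0);C=cloud("top",d)
print("bench z",np.median(C[240:260,180:200,2]),np.median(C[300:310,420:440,2]), np.median(C[250:260,320:330,2]))
def reg(name,u0,u1,v0,v1,zl,zh):
    W=C[v0:v1,u0:u1].reshape(-1,3);m=(W[:,2]>zl)&(W[:,2]<zh);W=W[m]
    print(name,len(W),"med",np.median(W,0),"max z",W[:,2].max(),"rect",rect(W), "circ",cv2.minEnclosingCircle(W[:,:2].astype(np.float32)*1000))
reg("brick",170,205,190,240,.062,.09)
reg("can rim",212,250,215,247,.052,.075)
reg("dome",280,315,255,290,.034,.05)
reg("rack",325,392,198,238,.045,.062)
reg("tubecap",355,392,205,240,.065,.11)
reg("bar",270,335,135,165,.2,.26)
reg("lid",255,345,130,180,.1,.26)
reg("casetop",250,330,165,235,.047,.062)
reg("insert",262,322,172,225,.03,.051)
reg("floors",262,322,172,225,-.01,.02)
s=cv2.resize(p[120:290,160:400],None,fx=3.3,fy=3.3,interpolation=cv2.INTER_CUBIC);cv2.imwrite("pics/c0.png",s[:,:,::-1])
sd=load("side",0)
S=cloud("side",sd[1])
def cc(P): return P
s=cv2.resize(sd[0][130:310,190:350],None,fx=3.3,fy=3.3,interpolation=cv2.INTER_CUBIC);cv2.imwrite("pics/c1.png",s[:,:,::-1])
E
```

```text
bench z -0.7984128790097742 -3.0469186255321912e-05 -0.0003774544550272929
brick 465 med [ 0.4593 -0.0306  0.0719] max z 0.07780827946000479 rect ((460.2701416015625, -29.170745849609375), (24.470401763916016, 89.57029724121094), 78.45628356933594) circ ((460.6808166503906, -27.110328674316406), 45.11820602416992)
can rim 260 med [ 0.4254 -0.1226  0.0606] max z 0.0660602930305858 rect ((424.9020690917969, -123.82527160644531), (45.49385452270508, 45.89104080200195), 28.691822052001953) circ ((424.9756164550781, -123.50322723388672), 23.569026947021484)
dome 289 med [ 0.3331 -0.277   0.0412] max z 0.04541911648812447 rect ((333.2476501464844, -276.08160400390625), (42.56290817260742, 40.3886833190918), 88.74293518066406) circ ((332.87261962890625, -276.722412109375), 21.965068817138672)
rack 622 med [ 0.4606 -0.409   0.055 ] max z 0.05976538799463205 rect ((461.7830505371094, -403.9528503417969), (148.18516540527344, 56.267860412597656), 80.332275390625) circ ((463.2183837890625, -404.12652587890625), 78.6875)
tubecap 76 med [ 0.4441 -0.4311  0.0787] max z 0.08346307913680917 rect ((4
[... 667 characters left out ...]
665  0.0527] max z 0.06192542885313479 rect ((500.50030517578125, -263.1900939941406), (150.58396911621094, 163.7288818359375), 0.3140312731266022) circ ((506.98468017578125, -263.287353515625), 102.91971588134766)
insert 1821 med [ 0.504  -0.2576  0.0464] max z 0.050862047596892945 rect ((501.7565612792969, -260.87286376953125), (117.8907241821289, 133.83551025390625), 0.6660137176513672) circ ((501.6795654296875, -260.4198303222656), 87.0285415649414)
floors 1155 med [ 0.4999 -0.2845  0.0141] max z 0.019899182909806634 rect ((509.5735778808594, -259.5871276855469), (118.20885467529297, 120.12921905517578), 84.10263061523438) circ ((500.52703857421875, -270.0507507324219), 70.4430923461914)
```

View pics/c0.png

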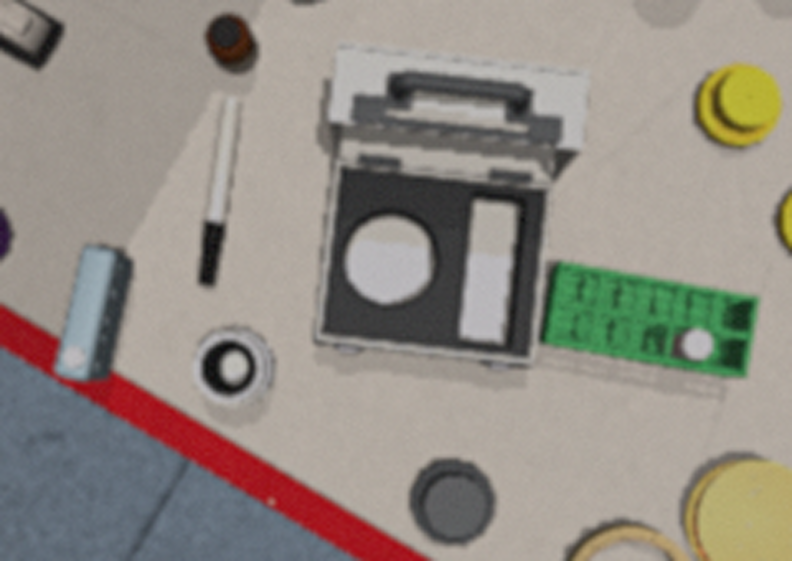

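View pics/c1.png

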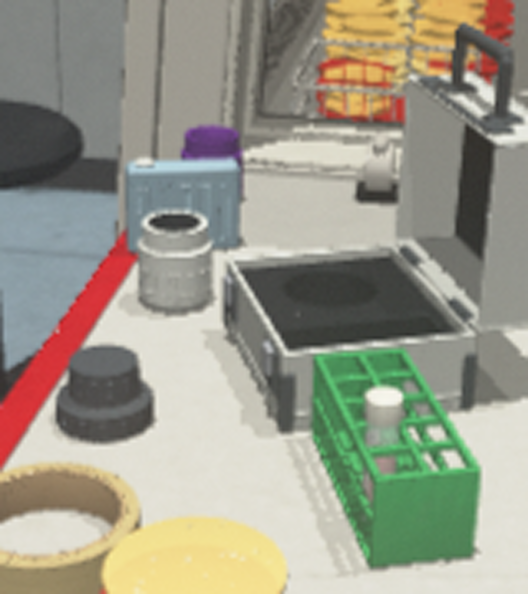

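The crops show the white well floor at c0 (391,258), the slot (489,270), the canister neck clear of neighbours, and the lid and bar upright. Next I'll pin down the case frame.

```bash
python3 - <<'E'
from h import *
p,d=load("top",0);C=cloud("top",d)
th=np.radians(-5.5)
for it in range(1):
  W=C[120:240,245:350].reshape(-1,3)
  m=(W[:,2]>.1);
  (c),(s),a=rect(W[m]);th=np.radians(a-90);print("lid yaw",np.degrees(th))
m=(W[:,2]>.215);print("bar",rect(W[m]))
ex=np.array([np.cos(th),np.sin(th)]);ey=np.array([-ex[1],ex[0]])
gray=p.max(2)
ROI=np.zeros(d.shape,bool);ROI[160:240,245:340]=True
L=np.stack([C[...,:2]@ex,C[...,:2]@ey],-1)
rim=ROI&(C[...,2]>.0505)&(C[...,2]<.058)&(gray>110)
q=L[rim];print("rim ex ey pct",[np.percentile(q,[0.5,2,98,99.5],0)])
lid=W[W[:,2]>.15];lq=lid[:,:2]@np.stack([ex,ey]).T;print("lid",np.percentile(lq,[.5,1,50,99,99.5],0))
# floors by brightness
dark=(gray>90)&ROI
n,lab,st,ce=cv2.connectedComponentsWithStats((dark).astype(np.uint8))
for i in range(1,n):
  if st[i,4]>60:
    mm=lab==i; print(st[i],ce[i],"z",np.percentile(C[mm][:,2],[5,50,95]))
    cnt=max(cv2.findContours(mm.astype(np.uint8),0,2)[0],key=len)
    for z in(.046,.006):
      R=np.array([ray("top",*t[0],z)[:2] for t in cnt]);l=np.stack([R@ex,R@ey],1)
      mid=(l.min(0)+l.max(0))/2; print(z,"ext",l.min(0),l.max(0),"world mid",mid[0]*ex+mid[1]*ey)
# side view objects
S=cloud("side",load("side",0)[1])
def sreg(name,c,r,zl,zh):
    q=S.reshape(-1,3);m=(np.hypot(*(q[:,:2]-c).T)<r)&(q[:,2]>zl)&(q[:,2]<zh);q=q[m]
    t=C.reshape(-1,3);m=(np.hypot(*(t[:,:2]-c).T)<r)&(t[:,2]>zl)&(t[:,2]<zh);t=t[m]
    for k,w in(("side",q),("top",t)):
        if len(w)>5: print(name,k,len(w),"mid",(w.min(0)+w.max(0))/2,"zmax",np.percentile(w[:,2],[50,98]),rect(w)[1:])
sreg("can",(.425,-.1237),.045,.052,.09)
sreg("canbody",(.425,-.1237),.05,.01,.045)
sreg("brick",(.460,-.0292),.07,.063,.1)
sreg("dome",(.333,-.2765),.04,.033,.06)
sreg("tube",(.444,-.432),.025,.063,.1)
sreg("bar",(.581,-.2687),.06,.214,.25)
E
```

```text
lid yaw -5.8807525634765625
bar ((518.233154296875, -234.9626007080078), (71.83177185058594, 176.45480346679688), 61.97926330566406)
rim ex ey pct [array([[ 0.4604, -0.3187],
       [ 0.4608, -0.3163],
       [ 0.5988, -0.1336],
       [ 0.5996, -0.1331]])]
lid [[ 0.4443 -0.282 ]
 [ 0.4443 -0.2812]
 [ 0.605  -0.2056]
 [ 0.6334 -0.1342]
 [ 0.6336 -0.1336]]
[ 245  160   95   80 4206] [291.7    201.3003] z [-0.0021  0.0016  0.0595]
0.046 ext [ 0.4221 -0.3243] [ 0.6241 -0.0935] world mid [ 0.4989 -0.2614]
0.006 ext [ 0.4211 -0.3308] [ 0.6322 -0.0896] world mid [ 0.5023 -0.2631]
[299 180  18  45 619] [307.5444 201.9095] z [0.0114 0.0142 0.0435]
0.046 ext [ 0.4723 -0.2612] [ 0.57   -0.2287] world mid [ 0.4933 -0.297 ]
0.006 ext [ 0.4736 -0.2648] [ 0.5757 -0.2309] world mid [ 0.4965 -0.3003]
[264 185  27  27 581] [277.4406 198.3907] z [0.0115 0.0142 0.0223]
0.046 ext [ 0.4917 -0.2061] [ 0.5517 -0.146 ] world mid [ 0.5009 -0.2286]
0.006 ext [ 0.4938 -0.2072] [ 0.5565 -0.1445] world mid [ 0.5044 -0.2287]
can side 182 mid [ 0.4266 -0.1265  0.0574] zmax [0.0583 0.0625] ((45.678897857666016, 45.
[... 719 characters left out ...]
 [0.0404 0.0418] ((41.179656982421875, 41.398773193359375), 72.51294708251953)
dome top 289 mid [ 0.3332 -0.2761  0.04  ] zmax [0.0412 0.0441] ((42.56290817260742, 40.3886833190918), 88.74293518066406)
tube side 128 mid [ 0.4443 -0.4346  0.0716] zmax [0.0757 0.0793] ((19.547605514526367, 19.119964599609375), 83.91637420654297)
tube top 76 mid [ 0.4442 -0.4323  0.0756] zmax [0.0787 0.0827] ((18.260313034057617, 17.512537002563477), 89.89379119873047)
bar side 101 mid [ 0.5805 -0.2733  0.2188] zmax [0.2197 0.2235] ((72.6870346069336, 9.932875633239746), 85.67467498779297)
bar top 247 mid [ 0.5814 -0.2685  0.2201] zmax [0.2223 0.2254] ((77.48592376708984, 10.973549842834473), 84.75244903564453)
```

```bash
cat >> h.py <<'E'
from scipy.spatial.transform import Rotation as Rn
def plan(x,y,z,alpha,s=None):
    "world target, tool pointing down with its y axis at world angle alpha (deg) -> deltas in tool axes"
    s=s or get_state();q=s["orientation"];R=Rn.from_quat([q[1],q[2],q[3],q[0]])
    a=np.radians(alpha);ya=np.array([np.cos(a),np.sin(a),0]);za=np.array([0,0,-1.]);xa=np.cross(ya,za)
    G=Rn.from_matrix(np.stack([xa,ya,za],1))
    return R.inv().apply(np.array([x,y,z])-s["tcp_pos"]),(R.inv()*G).as_rotvec(degrees=True)
E
python3 - <<'E'
from h import *
for n in("top","side"):
    Q=cloud(n,load(n,0)[1]).reshape(-1,3)
    for y0 in np.arange(0,.7,.1):
        m=(Q[:,1]>y0)&(Q[:,1]<y0+.1)&(Q[:,2]>.03)&(Q[:,0]<.9)&(np.hypot(Q[:,0],Q[:,1])>.3)&(Q[:,2]<.7)
        if m.any():
            w=Q[m];print(n,round(y0,1),m.sum(),"x pct",np.percentile(w[:,0],[0,5,20,50]),"z at low x",np.percentile(w[w[:,0]<np.percentile(w[:,0],10)][:,2],[5,95]) if m.sum()>20 else "")
print(plan(.28,.26,.23,0)); print(plan(.425,-.08,.23,-27))
E
```

```text
top 0.0 1828 x pct [0.4894 0.5004 0.5285 0.6737] z at low x [0.0336 0.064 ]
top 0.1 7829 x pct [0.4694 0.486  0.5051 0.5379] z at low x [0.0484 0.3304]
top 0.2 679 x pct [0.603  0.6263 0.6641 0.7552] z at low x [0.0445 0.2481]
top 0.3 2618 x pct [0.6981 0.7353 0.769  0.8222] z at low x [0.0365 0.0565]
top 0.4 36 x pct [0.7769 0.7775 0.7798 0.7824] z at low x [0.0331 0.0452]
side 0.0 878 x pct [0.4917 0.5035 0.6476 0.8516] z at low x [0.0452 0.0619]
side 0.1 7626 x pct [0.472  0.4891 0.508  0.5415] z at low x [0.0453 0.3956]
side 0.2 368 x pct [0.5993 0.6183 0.6275 0.6418] z at low x [0.0348 0.1401]
side 0.3 1148 x pct [0.703  0.7545 0.7956 0.8277] z at low x [0.0332 0.1108]
side 0.4 1786 x pct [0.1829 0.1954 0.208  0.2312] z at low x [0.2589 0.5012]
side 0.5 842 x pct [0.1744 0.1887 0.1967 0.2395] z at low x [0.3674 0.5015]
side 0.6 2 x pct [0.8911 0.8914 0.8921 0.8934] z at low x 
(array([-0.1578, -0.2265,  0.0008]), array([-0.0882,  0.0423, 67.265 ]))
(array([-0.423 , -0.4841,  0.0012]), array([-0.0804,  0.0654, 94.265 ]))
```

drive_tool([
  [[0, -0.121, -0.166, 0, 0, 0, 20], [0, -0.121, -0.166, 0, 0, 0, 40], [0, -0.121, -0.166, 0, 0, 0, 50], [0, -0.121, -0.166, 0, 0, 0, 60], [0, -0.239, -0.29, 0, 0, 0, 70], [0, -0.239, -0.29, 0, 0, 0, 80], [0, -0.239, -0.29, 0, 0, 0, 94], [0, -0.35, -0.428, 0, 0, 0, 94], [0, -0.35, -0.428, 0, 0, 0, 94], [0, -0.35, -0.428, 0, 0, 0, 94], [0, -0.44, -0.525, 0.03, 0, 0, 94.3], [0, -0.44, -0.525, 0.05, 0, 0, 94.3]],
], newtons=40)

```text
clock: 1.6
tcp_pos: [0.421, -0.1118, 0.1896]
orientation: [0.001, 0.853, 0.522, 0.001]
wrist_force: [1.4, 0.4, 0.0]
finger_gap: 0.0854
grip_force: 0.0
```

```bash
python3 - <<'E'
from h import *
print(plan(.4255,-.1252,.048,-27))
E
```

```text
(array([-0.0099,  0.0096,  0.1417]), array([ 0.1855, -0.0236, -0.0899]))
```

drive_tool([
  [[0, -0.01, 0.0096, 0.05, 0, 0, 0], [0, -0.01, 0.0096, 0.1, 0, 0, 0], [0, -0.01, 0.0096, 0.13, 0, 0, 0], [0, -0.01, 0.0096, 0.1415, 0, 0, 0], [0, -0.01, 0.0096, 0.1415, 0, 0, 0]],
])

```text
clock: 2.22
tcp_pos: [0.4235, -0.1223, 0.0475]
orientation: [-0.001, 0.853, 0.522, -0.0]
wrist_force: [0.8, 0.2, 0.5]
finger_gap: 0.0855
grip_force: 0.0
```

```bash
python3 - <<'E'
from h import *
s=get_state();print(s["tcp_pos"],s["wrist_force"])
p,d=grab("side",1);S=cloud("side",d)
q=cv2.resize(p[110:270,150:340],None,fx=3.5,fy=3.5,interpolation=cv2.INTER_CUBIC);cv2.imwrite("pics/c2.png",q[:,:,::-1])
E
```

```text
[ 0.4235 -0.1223  0.0475] [0.8459 0.2119 0.518 ]
```

View pics/c2.png

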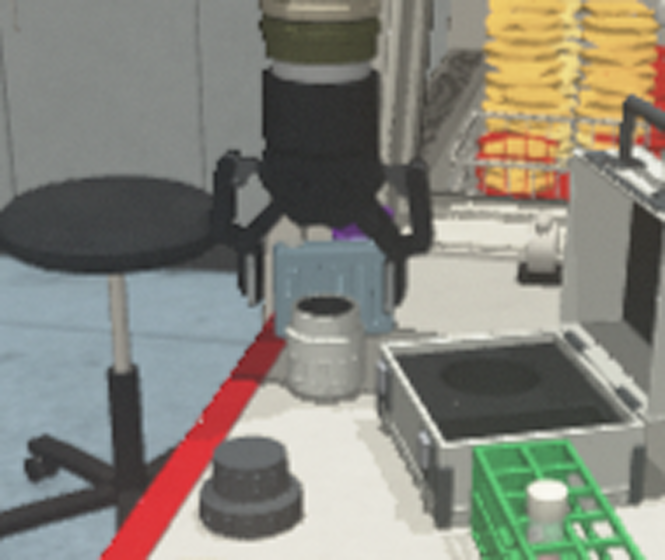

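The side picture shows the open fingers either side of the canister neck (c2 (325,300)), with their tips at rim height. I'm closing now.

drive_tool([
  [[255, 0.0, 0.0, 0.001, 0, 0, 0], [255, 0, 0, 0.001, 0, 0, 0], [255, 0, 0, 0.001, 0, 0, 0], [255, 0, 0, 0.001, 0, 0, 0], [255, 0, 0, 0.001, 0, 0, 0], [255, 0, 0, 0.001, 0, 0, 0], [255, 0, 0, 0.001, 0, 0, 0], [255, 0, 0, 0.001, 0, 0, 0]],
])

```text
clock: 3.28
tcp_pos: [0.4246, -0.1228, 0.048]
orientation: [0.001, 0.853, 0.522, 0.001]
wrist_force: [-1.5, 0.6, 7.0]
finger_gap: 0.046
grip_force: 39.9
```

```bash
python3 - <<'E'
from h import *
s=get_state();print(s["tcp_pos"],s["wrist_force"],s["finger_gap"],s["grip_force"])
print(plan(.5033,-.2297,.12,-27))
E
```

```text
[ 0.4246 -0.1228  0.048 ] [-1.5295  0.5552  6.96  ] 0.045965541110228506 39.8605234734714
(array([-0.0595,  0.1188, -0.0718]), array([ 0.1276, -0.0093, -0.0258]))
```

drive_tool([
  [[255, 0, 0, -0.05, 0, 0, 0], [255, 0, 0, -0.08, 0, 0, 0], [255, -0.02, 0.04, -0.08, 0, 0, 0], [255, -0.04, 0.08, -0.08, 0, 0, 0], [255, -0.0585, 0.118, -0.08, 0, 0, 0], [255, -0.0585, 0.118, -0.08, 0, 0, 0], [255, -0.0585, 0.118, -0.08, 0, 0, 0], [255, -0.0585, 0.118, -0.08, 0, 0, 0]],
])

```text
clock: 4.28
tcp_pos: [0.5015, -0.2272, 0.1267]
orientation: [-0.0, 0.853, 0.523, -0.0]
wrist_force: [0.3, 0.6, -0.5]
finger_gap: 0.0461
grip_force: 41.9
```

```bash
python3 - <<'E'
from h import *
s=get_state();print(s["tcp_pos"],s["wrist_force"],s["finger_gap"],s["grip_force"])
print(plan(.5028,-.2284,.055,-27))
p,d=grab("side",2);S=cloud("side",d)
p2,_=grab("top",2)
q=cv2.resize(p[110:270,190:360],None,fx=3.5,fy=3.5,interpolation=cv2.INTER_CUBIC)
cv2.imwrite("pics/c3.png",q[:,:,::-1])
E
```

```text
[ 0.5015 -0.2272  0.1267] [ 0.2904  0.5701 -0.4918] 0.04609375176727066 41.94077895954251
(array([-0.0005,  0.0017,  0.0717]), array([-0.052 , -0.0144,  0.0018]))
```

View pics/c3.png

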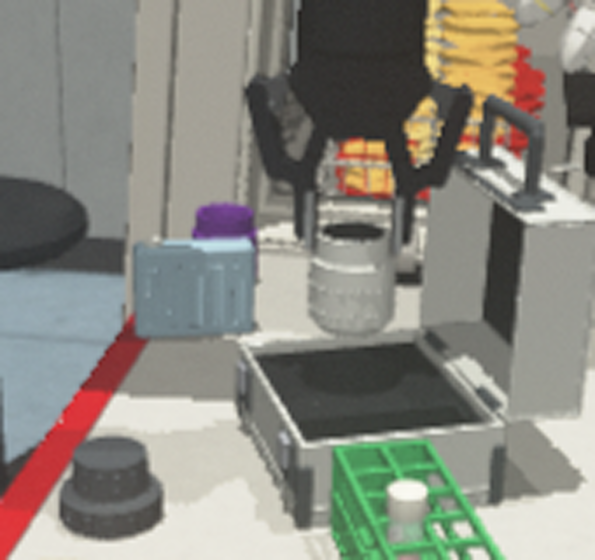

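The canister hangs upright over the well (c3 (352,280)). Lowering it.

drive_tool([
  [[255, -0.0005, 0.0015, 0.02, 0, 0, 0], [255, -0.0005, 0.0015, 0.04, 0, 0, 0], [255, -0.0005, 0.0015, 0.055, 0, 0, 0], [255, -0.0005, 0.0015, 0.065, 0, 0, 0], [255, -0.0005, 0.0015, 0.0715, 0, 0, 0], [255, -0.0005, 0.0015, 0.0725, 0, 0, 0], [255, -0.0005, 0.0015, 0.0725, 0, 0, 0]],
])

```text
clock: 5.25
tcp_pos: [0.5037, -0.2295, 0.0545]
orientation: [0.0, 0.853, 0.522, 0.0]
wrist_force: [1.3, 0.2, -1.4]
finger_gap: 0.046
grip_force: 41.9
```

```bash
python3 - <<'E'
from h import *
s=get_state();print(s["tcp_pos"],s["wrist_force"],s["finger_gap"],s["grip_force"])
E
```

```text
[ 0.5037 -0.2295  0.0545] [ 1.2885  0.2093 -1.4282] 0.04595527657431638 41.94675525650382
```

drive_tool([
  [[60, 0, 0, 0, 0, 0, 0], [60, 0, 0, 0, 0, 0, 0], [60, 0, 0, 0, 0, 0, 0], [60, 0, 0, -0.03, 0, 0, 0], [60, 0, 0, -0.08, 0, 0, 0], [60, 0, 0, -0.11, 0, 0, 0], [60, 0, 0, -0.11, 0, 0, 0]],
])

```text
clock: 6.12
tcp_pos: [0.5051, -0.2304, 0.1672]
orientation: [0.003, 0.853, 0.522, 0.001]
wrist_force: [-0.4, 0.2, -0.2]
finger_gap: 0.0654
grip_force: 0.0
```

```bash
python3 - <<'E'
from h import *
s=get_state();print(s["tcp_pos"],s["wrist_force"],s["finger_gap"])
print(plan(.444,-.4325,.11,-27))
E
```

```text
[ 0.5051 -0.2304  0.1672] [-0.4411  0.2122 -0.2452] 0.0653536403528874
(array([-0.2077,  0.0371,  0.0576]), array([ 0.3373,  0.0296, -0.0335]))
```

drive_tool([
  [[100, -0.06, 0.01, 0, 0, 0, 0], [100, -0.12, 0.02, 0, 0, 0, 0], [100, -0.18, 0.03, 0.02, 0, 0, 0], [100, -0.2077, 0.037, 0.05, 0, 0, 0], [100, -0.2077, 0.037, 0.057, 0, 0, 0], [100, -0.2077, 0.037, 0.057, 0, 0, 0], [100, -0.2077, 0.037, 0.057, 0, 0, 0]],
])

```text
clock: 7.0
tcp_pos: [0.4427, -0.4302, 0.1079]
orientation: [0.0, 0.852, 0.523, 0.0]
wrist_force: [0.4, 0.4, -1.1]
finger_gap: 0.0522
grip_force: 0.0
```

```bash
python3 - <<'E'
from h import *
s=get_state();print(s["tcp_pos"],s["finger_gap"])
p,d=grab("side",3);S=cloud("side",d).reshape(-1,3)
t,dt=grab("top",3);T=cloud("top",dt).reshape(-1,3)
for n,Q in(("side",S),("top",T)):
    m=(np.hypot(Q[:,0]-.503,Q[:,1]+.229)<.035)&(Q[:,2]>.058)&(Q[:,2]<.08);w=Q[m]
    if len(w)>5:print(n,len(w),(w.min(0)+w.max(0))/2,np.percentile(w[:,2],98),rect(w),np.median(w,0))
print(plan(.444,-.4325,.063,-27))
a=cv2.resize(p[130:330,220:370],None,fx=2.6,fy=2.6,interpolation=cv2.INTER_CUBIC);b=cv2.resize(t[150:280,220:400],(int(180*2.2),286*520//520))
b=cv2.resize(t[150:280,220:400],None,fx=2.2,fy=2.2);b=np.vstack([b,np.zeros((520-b.shape[0],b.shape[1],3),np.uint8)])
cv2.imwrite("pics/c4.png",np.hstack([a,b])[:,:,::-1])
E
```

```text
[ 0.4427 -0.4302  0.1079] 0.05221190642647246
side 102 [ 0.5046 -0.2351  0.0634] 0.06847877984851951 ((507.6107482910156, -237.68380737304688), (48.0814094543457, 35.34775161743164), 20.638465881347656) [ 0.5158 -0.2409  0.0641]
top 253 [ 0.5036 -0.23    0.0649] 0.070916949414622 ((503.68597412109375, -230.0461883544922), (44.278724670410156, 44.04444885253906), 0.7648393511772156) [ 0.5043 -0.2302  0.067 ]
(array([-0.0012,  0.0017,  0.0454]), array([0.095 , 0.0326, 0.0636]))
```

View pics/c4.png

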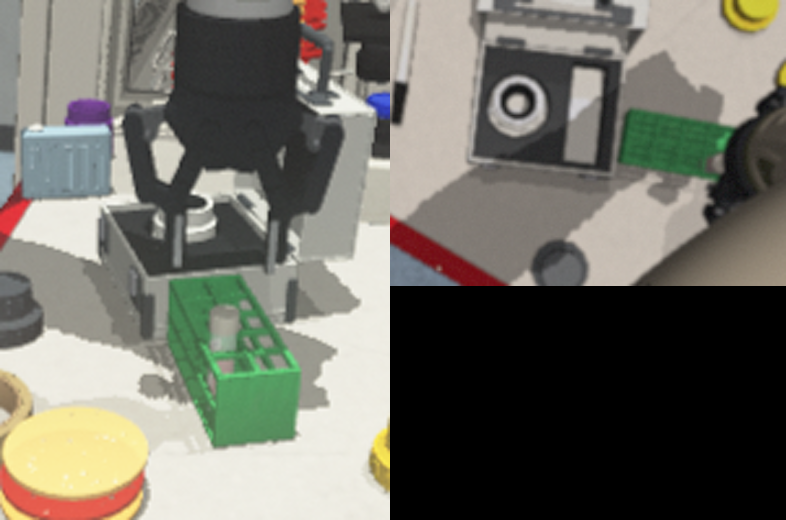

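The canister is seated in the well (top pixel ~(277,198); rim z ≈ 0.068), and the fingers straddle the tube cap. Descending to grip.

drive_tool([
  [[100, -0.001, 0.0015, 0.02, 0, 0, 0], [100, -0.001, 0.0015, 0.04, 0, 0, 0], [100, -0.001, 0.0015, 0.0455, 0, 0, 0], [100, -0.001, 0.0015, 0.0455, 0, 0, 0], [255, -0.001, 0.0015, 0.0455, 0, 0, 0], [255, -0.001, 0.0015, 0.0455, 0, 0, 0], [255, -0.001, 0.0015, 0.0455, 0, 0, 0], [255, -0.001, 0.0015, 0.0455, 0, 0, 0], [255, -0.001, 0.0015, 0.0455, 0, 0, 0], [255, -0.001, 0.0015, 0.0455, 0, 0, 0]],
], newtons=25)

```text
clock: 8.35
tcp_pos: [0.4433, -0.4334, 0.0627]
orientation: [0.001, 0.853, 0.522, 0.0]
wrist_force: [-1.1, 1.0, 5.8]
finger_gap: 0.0191
grip_force: 24.6
```

```bash
python3 - <<'E'
from h import *
s=get_state();print(s["tcp_pos"],s["wrist_force"],s["finger_gap"],s["grip_force"])
print(plan(.5037,-.2299,.155,-27))
E
```

```text
[ 0.4433 -0.4334  0.0627] [-1.0578  1.0346  5.7503] 0.019119738490659132 24.630727171897888
(array([ 0.2086, -0.0386, -0.0925]), array([ 0.1002,  0.0387, -0.0381]))
```

drive_tool([
  [[255, 0, 0, -0.04, 0, 0, 0], [255, 0, 0, -0.08, 0, 0, 0], [255, 0, 0, -0.1, 0, 0, 0], [255, 0.05, -0.01, -0.1, 0, 0, 0], [255, 0.1, -0.02, -0.1, 0, 0, 0], [255, 0.15, -0.03, -0.1, 0, 0, 0], [255, 0.19, -0.036, -0.1, 0, 0, 0], [255, 0.2086, -0.0386, -0.1, 0, 0, 0], [255, 0.2086, -0.0386, -0.1, 0, 0, 0], [255, 0.2086, -0.0386, -0.1, 0, 0, 0]],
])

```text
clock: 9.6
tcp_pos: [0.5032, -0.2305, 0.1616]
orientation: [0.0, 0.853, 0.522, -0.0]
wrist_force: [-0.7, -0.5, 0.0]
finger_gap: 0.019
grip_force: 24.8
```

```bash
python3 - <<'E'
from h import *
s=get_state();print(s["tcp_pos"],s["wrist_force"],s["finger_gap"],s["grip_force"])
print(plan(.5037,-.2299,.072,-27))
p,d=grab("side",4)
q=cv2.resize(p[110:270,210:370],None,fx=3.5,fy=3.5,interpolation=cv2.INTER_CUBIC)
cv2.imwrite("pics/c5.png",q[:,:,::-1])
E
```

```text
[ 0.5032 -0.2305  0.1616] [-0.706  -0.5378  0.0005] 0.019028175537277932 24.774705469608307
(array([0.0008, 0.0002, 0.0896]), array([ 0.0074,  0.0228, -0.0826]))
```

View pics/c5.png

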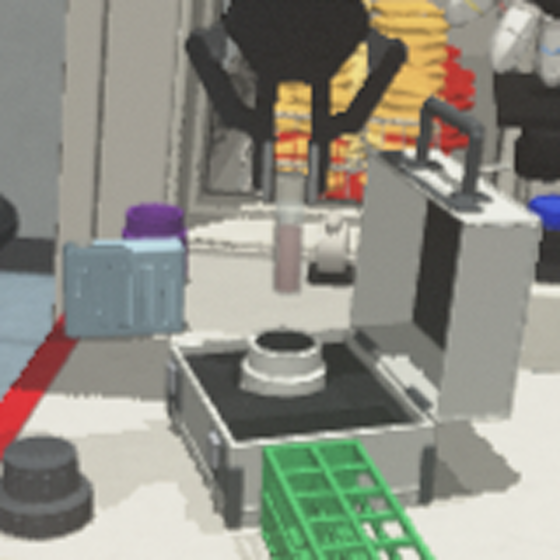

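The tube hangs upright and centred above the canister mouth (c5 (287,290) over (284,340)). Lowering.

drive_tool([
  [[255, 0.0008, 0, 0.03, 0, 0, 0], [255, 0.0008, 0, 0.05, 0, 0, 0], [255, 0.0008, 0, 0.065, 0, 0, 0], [255, 0.0008, 0, 0.078, 0, 0, 0], [255, 0.0008, 0, 0.0865, 0, 0, 0], [255, 0.0008, 0, 0.088, 0, 0, 0], [255, 0.0008, 0, 0.088, 0, 0, 0]],
])

```text
clock: 10.52
tcp_pos: [0.504, -0.2288, 0.0741]
orientation: [0.0, 0.853, 0.522, 0.0]
wrist_force: [0.6, -0.4, 0.1]
finger_gap: 0.0192
grip_force: 24.8
```

```bash
python3 - <<'E'
from h import *
s=get_state();print(s["tcp_pos"],s["wrist_force"],s["finger_gap"],s["grip_force"])
E
```

```text
[ 0.504  -0.2288  0.0741] [ 0.6274 -0.3622  0.0517] 0.0192019771432739 24.781622886657715
```

Lower 2 mm, release, rise.

drive_tool([
  [[255, -0.001, 0, 0.002, 0, 0, 0], [255, -0.001, 0, 0.002, 0, 0, 0], [130, -0.001, 0, 0.002, 0, 0, 0], [130, -0.001, 0, 0.002, 0, 0, 0], [130, -0.001, 0, 0.002, 0, 0, 0], [130, -0.001, 0, -0.02, 0, 0, 0], [100, -0.001, 0, -0.05, 0, 0, 0], [100, -0.001, 0, -0.08, 0, 0, 0], [60, -0.001, 0, -0.09, 0, 0, 0]],
])

```text
clock: 11.65
tcp_pos: [0.5042, -0.2302, 0.1656]
orientation: [0.001, 0.853, 0.522, 0.001]
wrist_force: [0.1, -0.7, -0.7]
finger_gap: 0.0651
grip_force: 0.0
```

```bash
python3 - <<'E'
from h import *
s=get_state();print(s["tcp_pos"],s["wrist_force"],s["finger_gap"])
print(plan(.333,-.2765,.11,-27))
E
```

```text
[ 0.5042 -0.2302  0.1656] [ 0.1188 -0.7415 -0.6772] 0.06513711517747078
(array([-0.119 , -0.1316,  0.0552]), array([ 0.1921,  0.0146, -0.0338]))
```

drive_tool([
  [[40, -0.03, -0.033, 0, 0, 0, 0], [40, -0.06, -0.066, 0, 0, 0, 0], [40, -0.09, -0.1, 0.01, 0, 0, 0], [40, -0.119, -0.1316, 0.04, 0, 0, 0], [40, -0.119, -0.1316, 0.055, 0, 0, 0], [40, -0.119, -0.1316, 0.055, 0, 0, 0], [40, -0.119, -0.1316, 0.055, 0, 0, 0]],
])

```text
clock: 12.52
tcp_pos: [0.3323, -0.2759, 0.1089]
orientation: [0.0, 0.853, 0.522, 0.0]
wrist_force: [0.7, -0.7, -0.9]
finger_gap: 0.0718
grip_force: 0.0
```

```bash
python3 - <<'E'
from h import *
s=get_state();print(s["tcp_pos"],s["finger_gap"])
p,d=grab("side",5);S=cloud("side",d).reshape(-1,3)
t,dt=grab("top",5);T=cloud("top",dt).reshape(-1,3)
for n,Q in(("side",S),("top",T)):
    for zl,zh in((.058,.072),(.076,.1)):
        m=(np.hypot(Q[:,0]-.503,Q[:,1]+.23)<.035)&(Q[:,2]>zl)&(Q[:,2]<zh);w=Q[m]
        if len(w)>5:print(n,zl,len(w),(w.min(0)+w.max(0))/2,np.percentile(w[:,2],[50,98]))
print(plan(.333,-.2765,.021,-27))
E
```

```text
[ 0.3323 -0.2759  0.1089] 0.07178806100574635
side 0.058 192 [ 0.5058 -0.2327  0.0651] [0.0654 0.0712]
side 0.076 66 [ 0.5043 -0.2317  0.0824] [0.085  0.0881]
top 0.058 248 [ 0.5036 -0.23    0.0648] [0.067 0.071]
top 0.076 71 [ 0.5032 -0.2299  0.0853] [0.0878 0.0902]
(array([-0.0002,  0.0003,  0.0883]), array([0.0637, 0.0196, 0.0184]))
```

The tube is seated: its cap top is at z ≈ 0.087, and it is centred. Now the cap.

drive_tool([
  [[40, 0, 0, 0.04, 0, 0, 0], [40, 0, 0, 0.075, 0, 0, 0], [40, 0, 0, 0.0875, 0, 0, 0], [40, 0, 0, 0.0875, 0, 0, 0], [255, 0, 0, 0.0875, 0, 0, 0], [255, 0, 0, 0.0875, 0, 0, 0], [255, 0, 0, 0.0875, 0, 0, 0], [255, 0, 0, 0.0875, 0, 0, 0], [255, 0, 0, 0.0875, 0, 0, 0], [255, 0, 0, 0.0875, 0, 0, 0]],
])

```text
clock: 13.88
tcp_pos: [0.3328, -0.2767, 0.0226]
orientation: [0.001, 0.853, 0.522, 0.0]
wrist_force: [-0.2, 0.5, 5.0]
finger_gap: 0.0406
grip_force: 24.9
```

```bash
python3 - <<'E'
from h import *
s=get_state();print(s["tcp_pos"],s["wrist_force"],s["finger_gap"],s["grip_force"])
print(plan(.5036,-.23,.15,-27))
E
```

```text
[ 0.3328 -0.2767  0.0226] [-0.2322  0.4726  4.9786] 0.04056517981838729 24.906634390354156
(array([ 0.1191,  0.1313, -0.1271]), array([ 0.1547,  0.0521, -0.028 ]))
```

drive_tool([
  [[255, 0, 0, -0.05, 0, 0, 0], [255, 0, 0, -0.1, 0, 0, 0], [255, 0, 0, -0.127, 0, 0, 0], [255, 0.04, 0.044, -0.127, 0, 0, 0], [255, 0.08, 0.088, -0.127, 0, 0, 0], [255, 0.11, 0.121, -0.127, 0, 0, 0], [255, 0.1191, 0.1313, -0.127, 0, 0, 0], [255, 0.1191, 0.1313, -0.127, 0, 0, 0], [255, 0.1191, 0.1313, -0.127, 0, 0, 0]],
])

```text
clock: 15.0
tcp_pos: [0.5017, -0.2295, 0.1482]
orientation: [-0.0, 0.853, 0.522, -0.0]
wrist_force: [-0.2, 0.7, 0.1]
finger_gap: 0.0404
grip_force: 26.0
```

```bash
python3 - <<'E'
from h import *
s=get_state();print(s["tcp_pos"],s["wrist_force"],s["finger_gap"],s["grip_force"])
print(plan(.5036,-.23,.076,-27))
p,d=grab("side",6)
q=cv2.resize(p[110:270,210:370],None,fx=3.5,fy=3.5,interpolation=cv2.INTER_CUBIC)
cv2.imwrite("pics/c6.png",q[:,:,::-1])
E
```

```text
[ 0.5017 -0.2295  0.1482] [-0.2369  0.6615  0.1127] 0.040435915624088714 25.955391861498356
(array([0.0005, 0.002 , 0.0722]), array([-0.0564,  0.0085, -0.0866]))
```

View pics/c6.png

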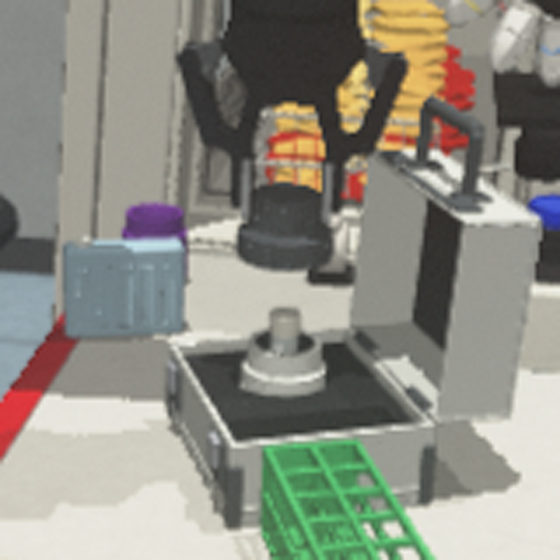

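The cap hangs level over the canister (c6 (286,230) over (284,350)), and the tube stands in the bore. Lowering.

drive_tool([
  [[255, 0.0005, 0.0015, 0.02, 0, 0, 0], [255, 0.0005, 0.0015, 0.035, 0, 0, 0], [255, 0.0005, 0.0015, 0.05, 0, 0, 0], [255, 0.0005, 0.0015, 0.06, 0, 0, 0], [255, 0.0005, 0.0015, 0.068, 0, 0, 0], [255, 0.0005, 0.0015, 0.071, 0, 0, 0], [255, 0.0005, 0.0015, 0.071, 0, 0, 0]],
])

```text
clock: 15.92
tcp_pos: [0.5045, -0.2296, 0.0772]
orientation: [-0.0, 0.853, 0.522, -0.0]
wrist_force: [-0.7, 0.4, 0.1]
finger_gap: 0.0411
grip_force: 26.0
```

```bash
python3 - <<'E'
from h import *
s=get_state();print(s["tcp_pos"],s["wrist_force"],s["finger_gap"],s["grip_force"])
E
```

```text
[ 0.5045 -0.2296  0.0772] [-0.6999  0.4077  0.1386] 0.04111167040634695 25.969984475523233
```

drive_tool([
  [[255, -0.0005, -0.001, 0.001, 0, 0, 0], [70, -0.0005, -0.001, 0.001, 0, 0, 0], [70, -0.0005, -0.001, 0.001, 0, 0, 0], [70, -0.0005, -0.001, 0.001, 0, 0, 0], [70, 0, 0, -0.03, 0, 0, 0], [70, 0, 0, -0.07, 0, 0, 0], [70, 0, 0, -0.09, 0, 0, 0], [70, 0, 0, -0.09, 0, 0, 0]],
])

```text
clock: 16.92
tcp_pos: [0.5057, -0.2303, 0.169]
orientation: [0.002, 0.853, 0.522, 0.001]
wrist_force: [0.4, 0.1, -0.7]
finger_gap: 0.0621
grip_force: 0.0
```

```bash
python3 - <<'E'
from h import *
s=get_state();print(s["tcp_pos"],s["wrist_force"],s["finger_gap"],s["joint_pos"])
print(plan(.4603,-.0293,.13,79))
E
```

```text
[ 0.5057 -0.2303  0.169 ] [ 0.4351  0.132  -0.6509] 0.062122622292830484 [-0.5719  0.2984 -0.129   1.1395  0.0001  1.4707]
(array([ 0.1584, -0.1319,  0.0384]), array([   0.1406,    0.2191, -106.0306]))
```

drive_tool([
  [[110, 0.03, -0.025, 0, 0, 0, -10], [110, 0.06, -0.05, 0, 0, 0, -20], [110, 0.09, -0.075, 0, 0, 0, -30], [110, 0.12, -0.1, 0, 0, 0, -40], [110, 0.14, -0.117, 0, 0, 0, -50], [110, 0.1584, -0.1319, 0, 0, 0, -60], [110, 0.1584, -0.1319, 0, 0, 0, -70], [110, 0.1584, -0.1319, 0, 0, 0, -80], [110, 0.1584, -0.1319, 0, 0, 0, -90], [110, 0.1584, -0.1319, 0.01, 0, 0, -100], [110, 0.1584, -0.1319, 0.02, 0, 0, -106], [110, 0.1584, -0.1319, 0.03, 0, 0, -106]],
])

```text
clock: 18.42
tcp_pos: [0.4582, -0.0284, 0.1356]
orientation: [-0.001, 0.097, 0.995, 0.0]
wrist_force: [0.5, 0.4, -0.2]
finger_gap: 0.0482
grip_force: 0.0
```

```bash
python3 - <<'E'
from h import *
s=get_state();print(s["tcp_pos"],s["finger_gap"],s["joint_pos"])
p,d=grab("side",7);S=cloud("side",d).reshape(-1,3)
t,dt=grab("top",7);T=cloud("top",dt).reshape(-1,3)
for n,Q in(("side",S),("top",T)):
    for zl,zh in((.056,.068),(.085,.11)):
        m=(np.hypot(Q[:,0]-.503,Q[:,1]+.23)<.04)&(Q[:,2]>zl)&(Q[:,2]<zh);w=Q[m]
        if len(w)>5:print(n,zl,len(w),(w.min(0)+w.max(0))/2,np.percentile(w[:,2],[50,98]))
print(plan(.4603,-.0293,.053,79))
q=cv2.resize(p[100:260,200:360],None,fx=3.5,fy=3.5,interpolation=cv2.INTER_CUBIC)
cv2.imwrite("pics/c7.png",q[:,:,::-1])
E
```

```text
[ 0.4582 -0.0284  0.1356] 0.04818510751333156 [-0.237   0.1473 -0.4109  1.0144  0.0001 -0.0432]
side 0.056 139 [ 0.5025 -0.243   0.0619] [0.062  0.0676]
side 0.085 187 [ 0.5043 -0.2318  0.0909] [0.0943 0.0957]
top 0.056 16 [ 0.5027 -0.2324  0.0619] [0.0663 0.0673]
top 0.085 313 [ 0.5037 -0.2299  0.0928] [0.0953 0.098 ]
(array([-0.0031, -0.0006,  0.0823]), array([ 0.0133, -0.1965, -0.1454]))
```

View pics/c7.png

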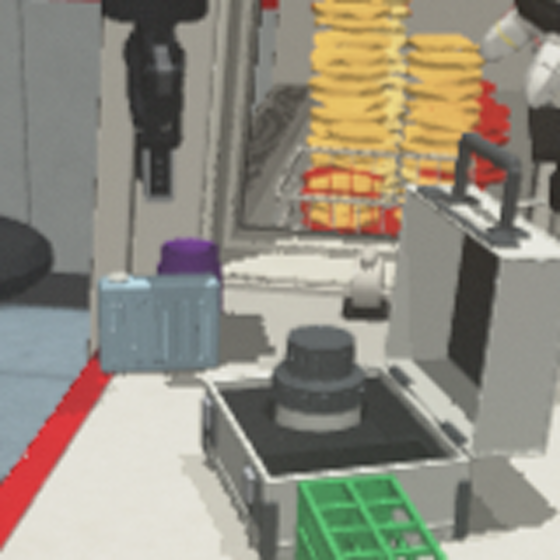

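The cap is seated (dome top z ≈ 0.095) and the gripper is above the brick (c7 (158,320)). Descending and gripping.

drive_tool([
  [[110, -0.003, -0.0005, 0.04, 0, 0, 0], [110, -0.003, -0.0005, 0.07, 0, 0, 0], [110, -0.003, -0.0005, 0.0825, 0, 0, 0], [110, -0.003, -0.0005, 0.0825, 0, 0, 0], [255, -0.003, -0.0005, 0.0825, 0, 0, 0], [255, -0.003, -0.0005, 0.0825, 0, 0, 0], [255, -0.003, -0.0005, 0.0825, 0, 0, 0], [255, -0.003, -0.0005, 0.0825, 0, 0, 0], [255, -0.003, -0.0005, 0.0825, 0, 0, 0], [255, -0.003, -0.0005, 0.0825, 0, 0, 0]],
], newtons=50)

```text
clock: 19.77
tcp_pos: [0.4631, -0.0298, 0.0561]
orientation: [0.001, 0.096, 0.995, -0.0]
wrist_force: [-0.2, 0.8, 5.9]
finger_gap: 0.0228
grip_force: 50.1
```

```bash
python3 - <<'E'
from h import *
s=get_state();print(s["tcp_pos"],s["wrist_force"],s["finger_gap"],s["grip_force"])
print(plan(.4958,-.2985,.16,84.3))
E
```

```text
[ 0.4631 -0.0298  0.0561] [-0.19    0.7543  5.922 ] 0.022750357775966783 50.13467252254486
(array([-0.0838, -0.2574, -0.1037]), array([-0.0033,  0.1692, -5.3366]))
```

drive_tool([
  [[255, 0, 0, -0.04, 0, 0, 0], [255, 0, 0, -0.08, 0, 0, 0], [255, 0, 0, -0.12, 0, 0, 0], [255, -0.017, -0.05, -0.12, 0, 0, -5.3], [255, -0.034, -0.1, -0.12, 0, 0, -5.3], [255, -0.051, -0.15, -0.12, 0, 0, -5.3], [255, -0.068, -0.2, -0.12, 0, 0, -5.3], [255, -0.08, -0.24, -0.12, 0, 0, -5.3], [255, -0.0863, -0.2564, -0.12, 0, 0, -5.3], [255, -0.0863, -0.2564, -0.12, 0, 0, -5.3], [255, -0.0863, -0.2564, -0.12, 0, 0, -5.3]],
])

```text
clock: 21.15
tcp_pos: [0.4972, -0.2962, 0.1745]
orientation: [-0.0, 0.049, 0.999, 0.001]
wrist_force: [-0.8, 0.0, -1.8]
finger_gap: 0.0232
grip_force: 49.9
```

```bash
python3 - <<'E'
from h import *
s=get_state();print(s["tcp_pos"],s["wrist_force"],s["finger_gap"],s["grip_force"])
print(plan(.4985,-.298,.062,84.3))
p,d=grab("side",8);S=cloud("side",d)
t,dt=grab("top",8)
hsv=cv2.cvtColor(p,cv2.COLOR_RGB2HSV);m=(hsv[...,0]>90)&(hsv[...,0]<115)&(hsv[...,1]>40)
Q=S[m];Q=Q[(abs(Q[:,0]-.5)<.09)&(abs(Q[:,1]+.3)<.08)&(Q[:,2]>.1)]
if len(Q):print("brick",len(Q),np.percentile(Q,[1,50,99],0))
q=cv2.resize(p[100:260,200:360],None,fx=3.5,fy=3.5,interpolation=cv2.INTER_CUBIC)
cv2.imwrite("pics/c8.png",q[:,:,::-1])
E
```

```text
[ 0.4972 -0.2962  0.1745] [-0.8283  0.0446 -1.806 ] 0.02315698612619128 49.85336780548096
(array([-0.0016, -0.0018,  0.1125]), array([ 0.0696, -0.0529,  0.0262]))
brick 1000 [[ 0.4512 -0.3137  0.1246]
 [ 0.4864 -0.3073  0.1557]
 [ 0.5335 -0.2963  0.1904]]
```

View pics/c8.png

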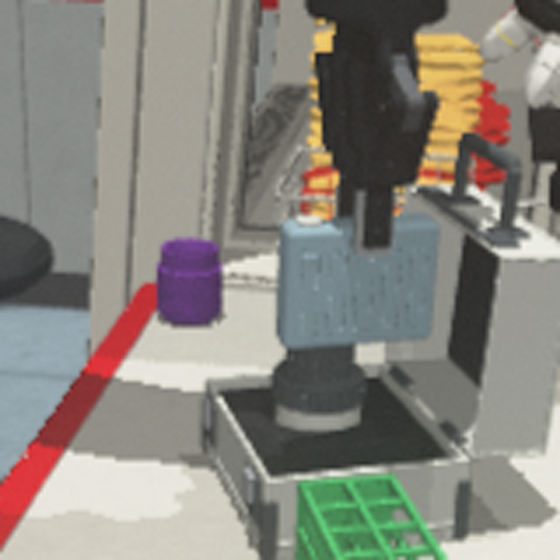

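The brick hangs level over the slot region (c8 (355,285)). Lowering.

drive_tool([
  [[255, -0.0016, -0.0018, 0.04, 0, 0, 0], [255, -0.0016, -0.0018, 0.06, 0, 0, 0], [255, -0.0016, -0.0018, 0.07, 0, 0, 0], [255, -0.0016, -0.0018, 0.08, 0, 0, 0], [255, -0.0016, -0.0018, 0.09, 0, 0, 0], [255, -0.0016, -0.0018, 0.1, 0, 0, 0], [255, -0.0016, -0.0018, 0.108, 0, 0, 0], [255, -0.0016, -0.0018, 0.111, 0, 0, 0], [255, -0.0016, -0.0018, 0.111, 0, 0, 0]],
])

```text
clock: 22.38
tcp_pos: [0.4989, -0.2998, 0.0635]
orientation: [-0.0, 0.05, 0.999, 0.0]
wrist_force: [-0.1, 0.1, -1.6]
finger_gap: 0.0225
grip_force: 49.8
```

```bash
python3 - <<'E'
from h import *
s=get_state();print(s["tcp_pos"],s["wrist_force"],s["finger_gap"],s["grip_force"])
E
```

```text
[ 0.4989 -0.2998  0.0635] [-0.1045  0.0576 -1.6217] 0.022496565910734977 49.805923104286194
```

drive_tool([
  [[255, 0, 0.001, 0.0015, 0, 0, 0], [255, 0, 0.001, 0.0015, 0, 0, 0], [150, 0, 0.001, 0.0015, 0, 0, 0], [150, 0, 0.001, 0.0015, 0, 0, 0], [150, 0, 0.001, 0.0015, 0, 0, 0], [150, 0, 0, -0.04, 0, 0, 0], [150, 0, 0, -0.09, 0, 0, 0], [150, 0, 0, -0.14, 0, 0, 0], [150, 0, 0, -0.19, 0, 0, 0], [150, 0.06, 0, -0.2, 0, 0, 10], [150, 0.06, 0, -0.2, 0, 0, 20], [150, 0.06, 0, -0.2, 0, 0, 30]],
])

```text
clock: 23.88
tcp_pos: [0.4387, -0.2938, 0.2644]
orientation: [0.001, 0.31, 0.951, -0.0]
wrist_force: [0.3, 0.2, -0.4]
finger_gap: 0.0351
grip_force: 0.0
```

```bash
python3 - <<'E'
from h import *
s=get_state();print(s["tcp_pos"],s["wrist_force"],s["finger_gap"])
p,d=grab("side",9);S=cloud("side",d).reshape(-1,3)
for c,r,zl,zh,n in(((.503,-.23),.04,.085,.11,"dome"),((.496,-.298),.06,.066,.084,"brick"),((.581,-.2687),.06,.212,.25,"bar")):
    m=(np.hypot(S[:,0]-c[0],S[:,1]-c[1])<r)&(S[:,2]>zl)&(S[:,2]<zh);w=S[m];
    if len(w)>5: print(n,len(w),(w.min(0)+w.max(0))/2,rect(w),np.percentile(w[:,2],[50,98]))
print(plan(.5814,-.2685,.265,-5.7))
q=cv2.resize(p[100:260,200:360],None,fx=3.5,fy=3.5,interpolation=cv2.INTER_CUBIC)
cv2.imwrite("pics/c9.png",q[:,:,::-1])
E
```

```text
[ 0.4387 -0.2938  0.2644] [ 0.3416  0.1692 -0.4043] 0.035089228111921895
dome 187 [ 0.5051 -0.2318  0.0907] ((503.9776306152344, -233.38385009765625), (41.06694793701172, 40.8586311340332), 51.82036590576172) [0.0943 0.0958]
brick 567 [ 0.4964 -0.2784  0.075 ] ((499.8367004394531, -277.14837646484375), (71.46183776855469, 88.97706604003906), 82.82514190673828) [0.0747 0.082 ]
bar 102 [ 0.5888 -0.2719  0.2174] ((588.9696655273438, -271.8358154296875), (74.75894165039062, 10.024091720581055), 85.00591278076172) [0.2189 0.2221]
(array([-0.0997,  0.1049, -0.0006]), array([ 0.0304,  0.0511, 59.3146]))
```

View pics/c9.png

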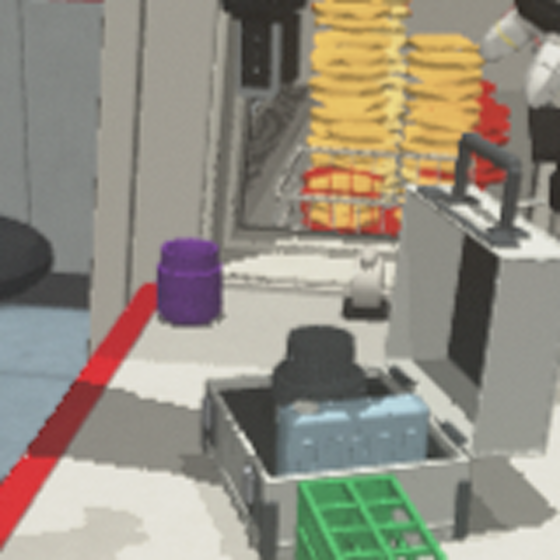

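The brick is down in the slot (c9 (352,435)). The bar reads about 8 mm further back than before, so I'll check with the top view.

```bash
python3 - <<'E'
from h import *
t,d=grab("top",9);S=cloud("top",d).reshape(-1,3)
th=np.radians(-5.6);ex=np.array([np.cos(th),np.sin(th)])
for c,r,zl,zh,n in(((.503,-.23),.04,.085,.11,"dome"),((.4956,-.2978),.052,.066,.084,"brick"),((.585,-.2687),.06,.208,.24,"bar")):
    m=(np.hypot(S[:,0]-c[0],S[:,1]-c[1])<r)&(S[:,2]>zl)&(S[:,2]<zh);w=S[m];
    if n=="brick": w=w[w[:,1]<-.275]
    if len(w)>5: print(n,len(w),(w.min(0)+w.max(0))/2,rect(w),np.percentile(w[:,2],[50,98]), w[:,:2].mean(0)@ex)
E
```

```text
dome 284 [ 0.5036 -0.2288  0.0928] ((504.4140319824219, -227.76451110839844), (37.132080078125, 41.69451904296875), 63.799381256103516) [0.0954 0.0983] 0.5237428980573038
bar 251 [ 0.5885 -0.2695  0.2167] ((589.5850219726562, -269.54541015625), (76.51797485351562, 11.277396202087402), 83.99055480957031) [0.2215 0.2244] 0.6120836613446712
```

drive_tool([
  [[150, -0.02, 0.02, -0.01, 0, 0, 10], [150, -0.04, 0.04, -0.01, 0, 0, 20], [150, -0.06, 0.06, -0.01, 0, 0, 30], [150, -0.08, 0.08, -0.01, 0, 0, 40], [150, -0.1, 0.1, -0.01, 0, 0, 50], [150, -0.107, 0.108, -0.01, 0, 0, 59.4], [150, -0.107, 0.108, -0.01, 0, 0, 59.4], [150, -0.107, 0.108, -0.01, 0, 0, 59.4], [150, -0.107, 0.108, -0.01, 0, 0, 59.4]],
])

```text
clock: 25.1
tcp_pos: [0.5886, -0.2688, 0.274]
orientation: [0.0, 0.738, 0.675, 0.0]
wrist_force: [0.3, 0.8, 0.6]
finger_gap: 0.0352
grip_force: 0.0
```

```bash
python3 - <<'E'
from h import *
s=get_state();print(s["tcp_pos"],s["wrist_force"],s["finger_gap"],s["joint_pos"])
p,d=grab("side",10)
q=cv2.resize(p[60:220,230:390],None,fx=3.5,fy=3.5,interpolation=cv2.INTER_CUBIC)
cv2.imwrite("pics/c10.png",q[:,:,::-1])
print(plan(.589,-.2695,.200,-5.7))
t,d=grab("top",10);S=cloud("top",d).reshape(-1,3)
w=S[(S[:,0]>.44)&(S[:,0]<.535)&(S[:,1]<-.272)&(S[:,1]>-.335)&(S[:,2]>.066)&(S[:,2]<.085)]
if len(w)>5:print("brick",len(w),rect(w),np.median(w,0))
E
```

```text
[ 0.5886 -0.2688  0.274 ] [0.3162 0.8422 0.6   ] 0.03523845210702335 [-0.5523  0.4578  0.3624  1.4753 -0.      1.1065]
(array([-0.0006,  0.0003,  0.074 ]), array([0.0185, 0.0036, 0.6274]))
brick 352 ((493.7322998046875, -297.6666259765625), (24.015275955200195, 84.554443359375), 83.7907943725586) [ 0.4861 -0.2981  0.078 ]
```

View pics/c10.png

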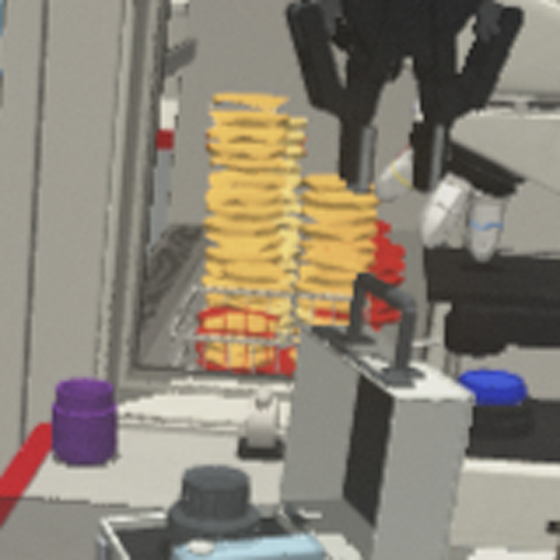

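The fingers straddle the bar from above (bar at c10 (385,300)), and the brick is seated in the slot at (0.494, -0.298, yaw ≈ -6°). Descending and gripping the bar.

drive_tool([
  [[150, -0.0005, 0, 0.04, 0, 0, 0.6], [150, -0.0005, 0, 0.065, 0, 0, 0.6], [150, -0.0005, 0, 0.074, 0, 0, 0.6], [150, -0.0005, 0, 0.074, 0, 0, 0.6], [255, -0.0005, 0, 0.074, 0, 0, 0.6], [255, -0.0005, 0, 0.074, 0, 0, 0.6], [255, -0.0005, 0, 0.074, 0, 0, 0.6], [255, -0.0005, 0, 0.074, 0, 0, 0.6], [255, -0.0005, 0, 0.074, 0, 0, 0.6]],
], newtons=25)

```text
clock: 26.32
tcp_pos: [0.5899, -0.2695, 0.2012]
orientation: [0.001, 0.742, 0.671, 0.0]
wrist_force: [0.5, 0.3, 5.5]
finger_gap: 0.01
grip_force: 24.8
```

```bash
python3 - <<'E'
from h import *
s=get_state();print(s["tcp_pos"],s["wrist_force"],s["finger_gap"],s["grip_force"])
th=np.radians(-5.7);ex=np.array([np.cos(th),np.sin(th)]);b=s["tcp_pos"][:2]@ex-.585;print("bar rel hinge ex",b,"yaw",plan(*s["tcp_pos"],-5.7)[1])
t0=np.degrees(np.arccos(-b/.1652));print("theta",t0)
for t in np.arange(95,2.9,-5):
    a=np.radians(t);print(t,"ty %.4f tz %.4f"%(-.1652*np.cos(a)-b,.1652*(np.sin(np.radians(t0))-np.sin(a))))
E
```

```text
[ 0.5899 -0.2695  0.2012] [0.5023 0.3385 5.4799] 0.010023710689120745 24.803737699985504
bar rel hinge ex 0.02878822472739806 yaw [ 0.1597  0.0708 -0.0309]
theta 100.0357640691209
95.0 ty -0.0144 tz -0.0019
90.0 ty -0.0288 tz -0.0025
85.0 ty -0.0432 tz -0.0019
80.0 ty -0.0575 tz -0.0000
75.0 ty -0.0715 tz 0.0031
70.0 ty -0.0853 tz 0.0074
65.0 ty -0.0986 tz 0.0130
60.0 ty -0.1114 tz 0.0196
55.0 ty -0.1235 tz 0.0273
50.0 ty -0.1350 tz 0.0361
45.0 ty -0.1456 tz 0.0459
40.0 ty -0.1553 tz 0.0565
35.0 ty -0.1641 tz 0.0679
30.0 ty -0.1719 tz 0.0801
25.0 ty -0.1785 tz 0.0929
20.0 ty -0.1840 tz 0.1062
15.0 ty -0.1884 tz 0.1199
10.0 ty -0.1915 tz 0.1340
5.0 ty -0.1934 tz 0.1483
```

Bar gripped (10 mm). I'll follow the arc, with the first half down to 45°.

drive_tool([
  [[255, 0, -0.0144, -0.0019, 0, 0, 0], [255, 0, -0.0288, -0.0025, 0, 0, 0], [255, 0, -0.0432, -0.0019, 0, 0, 0], [255, 0, -0.0575, 0, 0, 0, 0], [255, 0, -0.0715, 0.0031, 0, 0, 0], [255, 0, -0.0853, 0.0074, 0, 0, 0], [255, 0, -0.0986, 0.013, 0, 0, 0], [255, 0, -0.1114, 0.0196, 0, 0, 0], [255, 0, -0.1235, 0.0273, 0, 0, 0], [255, 0, -0.135, 0.0361, 0, 0, 0], [255, 0, -0.1456, 0.0459, 0, 0, 0], [255, 0, -0.1456, 0.0459, 0, 0, 0]],
])

```text
clock: 27.82
tcp_pos: [0.4437, -0.2545, 0.1533]
orientation: [-0.0, 0.742, 0.671, -0.0]
wrist_force: [1.4, -1.1, -2.2]
finger_gap: 0.0099
grip_force: 25.5
```

drive_tool([
  [[255, 0, -0.0097, 0.0106, 0, 0, 0], [255, 0, -0.0185, 0.022, 0, 0, 0], [255, 0, -0.0263, 0.0342, 0, 0, 0], [255, 0, -0.0329, 0.047, 0, 0, 0], [255, 0, -0.0384, 0.0603, 0, 0, 0], [255, 0, -0.0428, 0.074, 0, 0, 0], [255, 0, -0.0459, 0.0881, 0, 0, 0], [255, 0, -0.047, 0.095, 0, 0, 0], [255, 0, -0.0475, 0.099, 0, 0, 0], [255, 0, -0.0475, 0.1, 0, 0, 0], [255, 0, -0.0475, 0.1, 0, 0, 0]],
])

```text
clock: 29.2
tcp_pos: [0.3972, -0.25, 0.0557]
orientation: [0.001, 0.742, 0.671, -0.0]
wrist_force: [-3.7, 3.7, 19.2]
finger_gap: 0.0099
grip_force: 27.7
```

```bash
python3 - <<'E'
from h import *
s=get_state();print(s["tcp_pos"],s["wrist_force"],s["finger_gap"],s["grip_force"])
p,d=grab("side",11)
q=cv2.resize(p[100:260,200:360],None,fx=3.5,fy=3.5,interpolation=cv2.INTER_CUBIC)
cv2.imwrite("pics/c11.png",q[:,:,::-1])
E
```

```text
[ 0.3972 -0.25    0.0557] [-3.7428  3.6658 19.1841] 0.00993545046129647 27.69477277994156
```

View pics/c11.png

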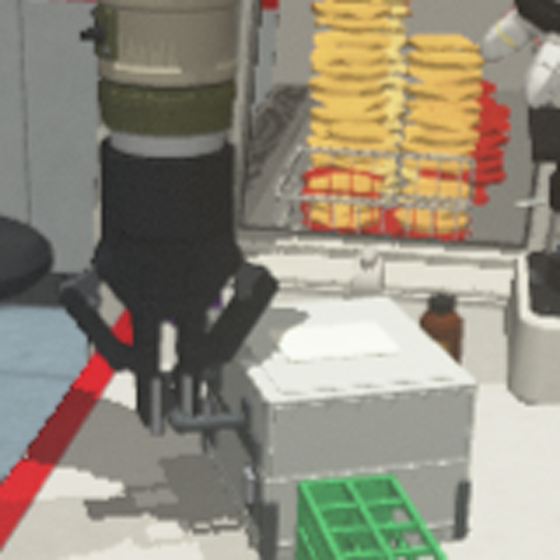

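The lid looks fully shut, with the bar in front of the case (c11 (210,418)) and a 19 N closing force. Releasing and backing off.

drive_tool([
  [[165, 0, 0, 0, 0, 0, 0], [165, 0, 0, 0, 0, 0, 0], [165, 0, 0, 0, 0, 0, 0], [165, 0, 0, 0, 0, 0, 0], [165, 0, 0, -0.02, 0, 0, 0], [165, 0, 0, -0.05, 0, 0, 0], [165, 0, 0, -0.1, 0, 0, 0], [165, 0, 0, -0.15, 0, 0, 0], [165, 0, 0, -0.16, 0, 0, 0], [165, 0, 0, -0.16, 0, 0, 0]],
])

```text
clock: 30.5
tcp_pos: [0.3969, -0.2499, 0.2137]
orientation: [0.0, 0.742, 0.671, -0.0]
wrist_force: [-1.1, -0.3, -1.9]
finger_gap: 0.0303
grip_force: 0.0
```

```bash
python3 - <<'E'
from h import *
s=get_state();print(s["tcp_pos"],s["wrist_force"],s["finger_gap"])
for n in("side","top"):
    p,d=grab(n,12);S=cloud(n,d).reshape(-1,3)
    th=np.radians(-5.7);R=np.array([[np.cos(th),np.sin(th)],[-np.sin(th),np.cos(th)]])
    L=S[:,:2]@R.T
    m=(L[:,0]>.47)&(L[:,0]<.575)&(abs(L[:,1]+.2057)<.065)&(S[:,2]>.08)&(S[:,2]<.13)
    A=np.c_[L[m]-[.523,-.2057],np.ones(m.sum())];print(n,m.sum(),"lid top plane",np.linalg.lstsq(A,S[m,2],rcond=None)[0])
    m=(L[:,0]>.414)&(L[:,0]<.428)&(abs(L[:,1]+.2057)<.02)&(S[:,2]>.05)&(S[:,2]<.1);print("bar top z",np.percentile(S[m,2],[50,95]) if m.any() else None)
E
```

```text
[ 0.3969 -0.2499  0.2137] [-1.0829 -0.3267 -1.9329] 0.03029913432549491
side 1094 lid top plane [ 0.0024 -0.001   0.1035]
bar top z [0.0784 0.0797]
top 1271 lid top plane [ 0.0001 -0.0017  0.1041]
bar top z None
```

The lid's top plane is flat (slope < 0.003) at z ≈ 0.103, so it's shut. Handing in.

```bash
python3 -c "
from workcell import *
print(hand_in())"
```

```text
the job is handed in; nothing more can be done
None
```

The canister, tube, cap and ice brick are all packed in the case, the lid is shut and the job is handed in at about 30.5 s. My last measurements showed everything seated, but `hand_in()` returned no verdict.

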